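# Dispense a fitting canister into the tray

### The arm

A 6-joint arm with a two-finger parallel gripper is mounted at the origin on the work surface. World frame = base frame: x ahead of the robot, y to its left, z up, the work surface at z = 0. Lengths are in mm, angles in rad, forces in N, time in s.
With the tool pointing down it reaches from about 350 to 775 mm from the base axis. Payload 7.3 kg.
Tool frame: the origin (TCP) lies at the very end of the fingers, on their centre line; the grasp point (between the pads) lies 19 mm behind it (bot.grip_point_offset is the distance from the TCP to the grasp point, in mm); z points along the fingers, y is the line along which they close (so a half turn about z gives the same grasp; the last joint's range is limited). The gripper opens to 92 mm and grips with 3 to 60 N. Pads are 19 mm wide; open, the fingers measure 130 mm over their backs; the gripper's body (75 mm by 190 mm) begins 47 mm behind the grasp point.
Start: joints at [-1.479, 0.342, 1.524, -0, 1.275, -0.146], TCP at [123.693, -510.24, 226.741] pointing down, gripper open.
Joint ranges: [-2.53, 2.53], [-0.77, 2.02], [0.04, 2.7], [-1, 4.14], [0.28, 2.66], [-3.11, 3.11]. Speed limits (rad/s): [2.57, 2.57, 3.14, 3.14, 3.14, 3.14].

### API

Orientations are given as [roll, pitch, yaw] about the fixed x, y, z axes, in that order (R = Rz(yaw) Ry(pitch) Rx(roll)).
In Python, from plant import bot gives the robot as it stands. The module is installed in compiled form; this text tells all that it offers.
- The arm moves only by the shell command python3 -m jog 'ROWS' [OPENING]. ROWS is JSON, a list of rows, each a list of 6 numbers: the shift along the tool's x, y, z in mm, then the turn, a rotation vector about the tool's x, y, z in rad. In form: [[dx, dy, dz, rx, ry, rz], ...]. A call has 1 to 12 rows; each row shifts and turns the commanded pose from where the row before left it, along the tool's axes as they then stand; what a row does not reach is not made up. A row lasts 1/10 s, in which the tool goes at most 50 mm and 8.59 degrees, less where a joint would pass 70% of its speed; a pose out of reach is approached as far as the arm can. A call with a gripper value outside its range is refused whole. OPENING is the opening in per cent of the stroke, from 0 (shut) to 100 (fully open), set as the call begins (- or left out, the last holds). The fingers move at their own pace and stop on an object; the grip force is fixed at half the most. Time passes only in rows, so rows that do not move let the fingers close. It gives the time, the measured TCP pose, the force, the opening and the grip force at its end, in the units of the state.
- bot.get_obs(): the state, without advancing time (a new reading comes with each control period).
- bot.capture(name): name is "side" or "top"; returns the picture (400x640x3 uint8, red, green, blue); there is no depth.
- bot.camera_model(name): a dict with "fx", "fy", "cx", "cy" (pixels), "dist_coeffs" ([k1, k2, p1, p2, k3] as OpenCV has them; the pictures are not rectified), "position" and "orientation" of the camera in the world. Camera axes: x right, y down, z forward; pixel columns grow to the right and rows downward; lengths in mm; the calibration is good to about 2 mm. A picture is of the moment at which its call begins. camera_model takes no time and is no camera call.
- bot.close_job(): hands the job in; it is judged then, once.
Trained networks look in the newest picture that a camera, given by its name, has taken for a name from the list of things; names that differ only in an ending like _2 or _b are one class to them, and where a whole thing is asked for, a point or a joint stands for the part that bears it (a point fixed in the world has none). Each returns a list of dicts, best first, with "p" (0 to 1); they miss things now and then, are a little off and sometimes report something else, mostly with a low value. They report only what shows in the picture. A call takes as long as a camera call. They do not tell look-alikes from the thing itself.
- bot.outline_of(target, camera): "mask" (400x640 bool, what is visible of it) and "pixel" ([column, row] in pixels, amid what is visible of it).
The state is a dict: "time": time; "joint_positions": joint angles; "dq": joint speeds; "tau": joint torques, N m; "tool_pos": TCP position; "tcp_rot": TCP orientation; "contact_force": force on the tool from outside, world axes, zero at the start; "moment": the same for the moment, N m; "grip_width": finger opening in mm; "finger_force": force on a finger pad.
Only numpy, scipy, OpenCV 4.12 (cv2) and the standard library are available. Lean on these libraries where they do the work, as an engineer would, in place of code of your own. Each camera call takes 0.05 s, during which the arm holds its last target. There are 200 camera calls.

### The job

Set the metal tray flat on the counter under the mouth of the dispenser's chute, square to the dispenser and with its black tab on the side away from it, and let go. Then press the slanted red plunger through its soft first stop, all the way down to the second, stiffer stop, so that the canister with the green lid rolls into the tray, and let the plunger spring fully back up. Do not touch the canister yourself, and leave everything else on the counter where it stands.

Things in the scene. Friction and masses are not known exactly. Their poses are not given: they have to be found in the camera images.
- dispenser: White and blue dispenser fixed to the counter. Origin on the counter under it; x from its mouth to its back, z up. A steel chute 100 mm wide, centred on y = 0, slopes 32 degrees down to -x. The white housing (140 x 180 mm, with chute up to 165 mm high) starts at x = -21 mm, y -58 to +122. Beside the chute a blue boss at y = +85 mm carries the plunger.
- chute_lip (a point): Middle of the chute's lower lip: dispenser x = -85 mm, y = 0, z = 48 mm, with 40 mm clear beneath it, so the rear of the tray fits under the lip.
- handle_mid (a point): Middle of the steel carrying handle over the dispenser: a bar 14 mm thick along y, 198 mm long, at dispenser x = -18, y = -65 to +133, z = 262 mm; its legs run back and down to x = +50, z = 70 mm. A gripper coming straight down on the plunger hits it; one tilted in line with the plunger clears it.
- drop_spot (a point): Point on the counter below and before the lip (dispenser x = -140 mm, y = 0): where the middle of the tray belongs. Axes as the dispenser's.
- cap_top (a point): Centre of the top face of the red plunger cap (44 mm diameter, 12 mm thick), at rest at dispenser x = -44, y = +85, z = 152 mm. Its z axis is the plunger's, pointing out of the dispenser, leaning 32 degrees from vertical towards the dispenser's -x; y is across, as the dispenser's. Press along its -z. Total travel 18 mm: 11 mm soft, then 7 mm stiff.
- plunger (a joint): Soft travel of the red plunger in its orange collar, m: 0 up, 0.011 at the first stop (cap meets the collar). Spring force 2.4 N at the start to 3.7 N.
- collar (a joint): Stiff travel of the orange collar, pushed down by the cap after the first stop, m: 0 up, 0.007 at the second stop (rigid end). Spring force 7 N at the start to 10.5 N. Both spring back when released.
- tray: Shallow aluminium tray, loose, about 0.3 kg, 150 mm (x) by 180 mm (y), walls 28 mm high and 4 mm thick, floor 3 mm; origin under its centre. Its -x wall is 12 mm thick and carries in its middle a raised black tab to lift it by. In place, its x axis points the same way as the dispenser's.
- tray_tab (a point): Middle of the top edge of the tray's black tab: tray x = -69 mm, y = 0, z = 56 mm. The tab is 12 mm thick (along tray x), 70 mm long (along tray y), and stands 28 mm above the rim.
- canister: White canister with a green lid, 42 mm diameter, 75 mm long, about 60 g, lying across the chute; origin at its centre, y along its length. A red gate on the plunger holds it; the gate goes down with the plunger, frees it only in the last 4 mm of the stiff travel and must stay down about half a second while it rolls over.
- parts_box: Bystander: blue plastic parts box, open, 90 x 110 x 50 mm, one divider; origin about under its middle. Leave alone.
- bottle: Bystander: amber bottle with white cap, 60 mm diameter, 150 mm tall; origin about under its middle. Leave alone.
- jar: Bystander: clear jar, 70 mm diameter, 80 mm tall; origin about under its middle. Leave alone.
- mug: Bystander: white mug, 76 mm diameter, 90 mm tall; origin about under its middle. Leave alone.
- brush: Bystander: wooden-handled brush lying flat, 160 mm long; origin about under its middle. Leave alone.
- spare: Bystander: spare white canister with an orange lid, standing on end, 42 mm diameter, 75 mm tall; not the one wanted; origin about under its middle. Leave alone.
There are look-alikes about, which are no part of the job. What is shaped like the tray but orange is not meant.

How it is judged (in metres and radians):
On the way, in this order (a step that is already met when the one before it is completed fails the run):
1. the tray stands flat on the counter, square under the chute's mouth with its middle on the drop spot, and has been let go, the canister still in the chute (horizontal distance between tray and drop_spot below 0.04 m and angle between the x axis of tray and the x axis of dispenser, either way round below 0.25 rad and x of tray_tab in the frame of dispenser below -0.16 m and height (world z) of tray below 0.006 m and angle between tray's own z axis and vertical below 0.06 rad and contact force between the fingers and tray below 0.2 N and linear speed of tray below 0.02 m/s and z of canister in the frame of dispenser above 0.085 m), for 0.2 s.
2. the plunger is pressed past the first stop and down to the second (value of joint plunger above 0.0095 m and value of joint collar above 0.0055 m), for 0.1 s.
At the end, for the whole second after the job is handed in: The tray stands flat on the counter with its middle within 40 mm of the drop spot, square to the dispenser within 0.25 rad, tab away from the dispenser; the canister lies at rest inside the tray on its floor; the plunger and collar are back up within 1.5 mm (horizontal distance between tray and drop_spot below 0.04 m and angle between the x axis of tray and the x axis of dispenser, either way round below 0.25 rad and x of tray_tab in the frame of dispenser below -0.16 m and height (world z) of tray below 0.006 m and angle between tray's own z axis and vertical below 0.06 rad and x of canister in the frame of tray between -0.063 and 0.06 m and y of canister in the frame of tray between -0.085 and 0.085 m and z of canister in the frame of tray below 0.045 m and linear speed of canister below 0.05 m/s and linear speed of tray below 0.02 m/s and value of joint each of plunger, collar below 0.0015 m); the robot touches nothing.
It fails at once if the robot touches the canister (contact force between any of the fingers, the arm and canister above 0.5 N).
It fails at once if a bystander is moved more than 30 mm (distance of any of parts_box, bottle, jar, mug, brush, spare from where it was at the start of the episode above 0.03 m).
It also fails if it takes over 61 s, if anything falls off the work surface, if the arm or the gripper's body presses on something with over 40 N, if the wrist force passes 120 N, or if a joint passes its speed limit or range.

## Working session

There is one attempt and no reset: what is moved stays moved. The work goes in short steps, Python scripts to look and compute and a shell command to move; the robot and the scene stay as the last step left them, time stands still between calls to the robot, and variables do not carry over. Pictures are saved under pics/ and viewed, at most 10 in all, crops included, and the job is handed in when it is done.

```bash
mkdir -p pics; python3 - <<'E'
from plant import bot
import cv2,numpy as np
for c in("top","side"):
    im=bot.capture(c); cv2.imwrite(f"pics/{c}0.png",im[:,:,::-1])
    m=bot.camera_model(c); print(c,m)
    for t in("tray","dispenser","cap_top","tray_tab","handle_mid","canister","chute_lip","parts_box","bottle","jar","mug","brush","spare"):
        try: print(t,[(np.round(d["pixel"]).tolist(),round(d["p"],2),int(d["mask"].sum())) for d in bot.outline_of(t,c)])
        except Exception as e: print(t,e)
print(bot.get_obs())
E
```

```text
top {'fx': 512.5374616658125, 'fy': 512.5374616658125, 'cx': 310.55212933413117, 'cy': 194.5709495336311, 'dist_coeffs': array([-0.15572142,  0.        ,  0.        ,  0.        ,  0.        ]), 'position': array([ 203.4472555 ,  -13.56371018, 1752.90091352]), 'orientation': array([-2.99671735, -0.00419055, -1.57372826])}
tray [([396.0, 200.0], 0.83, 2434), ([413.0, 276.0], 0.67, 1010)]
dispenser [([310.0, 122.0], 0.88, 2832), ([317.0, 146.0], 0.51, 284)]
cap_top [([292.0, 138.0], 0.59, 148)]
tray_tab [([396.0, 197.0], 0.92, 2387), ([415.0, 275.0], 0.69, 1030)]
handle_mid [([314.0, 122.0], 0.82, 2824)]
canister [([317.0, 147.0], 0.49, 302)]
chute_lip [([312.0, 122.0], 0.68, 2978)]
parts_box [([216.0, 194.0], 0.7, 928)]
bottle []
jar [([292.0, 137.0], 0.71, 114), ([220.0, 118.0], 0.69, 433)]
mug [([418.0, 129.0], 0.66, 591)]
brush [([377.0, 154.0], 0.79, 368), ([313.0, 123.0], 0.4, 2852)]
spare [([226.0, 150.0], 0.62, 177)]
side {'fx': 503.72586820269, 'fy': 503.72586820269, 'cx': 320.7407456155183, 'cy': 194.92965877529136, 'dist_coeffs': array([-0.04662768,  0.        ,  0.        ,
[... 810 characters left out ...]
.0], 0.54, 352)]
{'time': 1.4, 'joint_positions': array([-1.47901094e+00,  3.41998784e-01,  1.52411139e+00, -3.89566583e-05,
        1.27541025e+00, -1.45989346e-01]), 'dq': array([ 0.00283287,  0.001704  , -0.00040682, -0.00016796, -0.0004561 ,
        0.00019823]), 'tau': array([ 1.01577447e-03, -4.31131983e+01, -2.44477576e+01,  7.20471097e-02,
        4.85499145e-02, -8.54015440e-06]), 'tool_pos': array([ 123.67501381, -510.2338504 ,  226.73715683]), 'tcp_rot': array([3.14152662e+00, 4.73806174e-05, 2.37786067e-01]), 'contact_force': array([0.76095062, 0.46975423, 0.28190995]), 'moment': array([-0.04992349,  0.00928266, -0.03492773]), 'finger_force': 0.0, 'grip_width': 91.84260269888452}
```

```bash
python3 - <<'E'
import cv2
a=cv2.imread("pics/top0.png")[80:320,190:470]; b=cv2.imread("pics/side0.png")[100:300,160:500]
cv2.imwrite("pics/t1.png",cv2.resize(a,None,fx=2.5,fy=2.5,interpolation=2)[:600,:800]);cv2.imwrite("pics/s1.png",cv2.resize(b,None,fx=2.35,fy=2.35,interpolation=2))
E
```

```text
(no output)
```

View pics/t1.png

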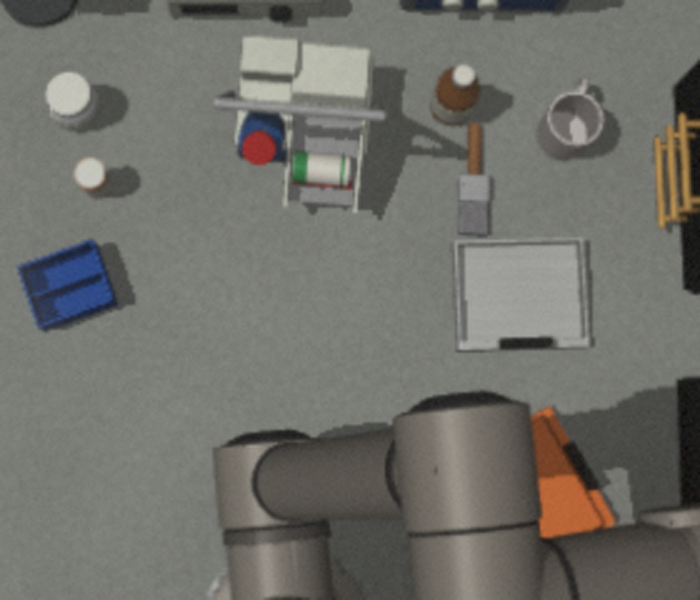

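View pics/s1.png

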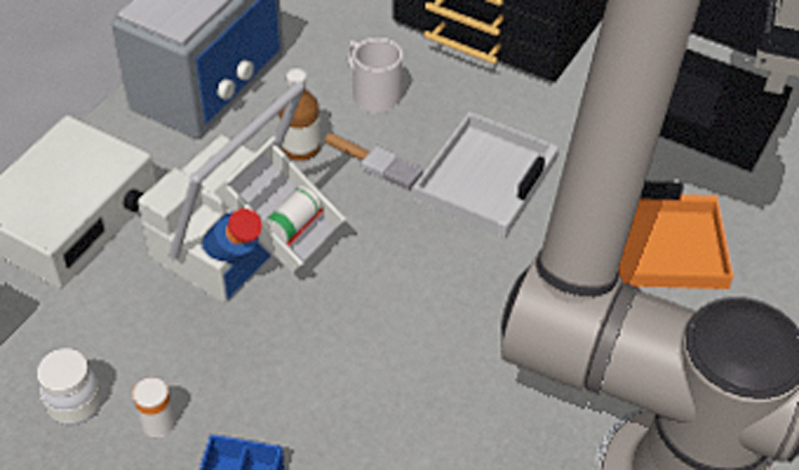

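Candidates for the tray are the grey one (top 396,198; side 370,171) and the orange one (top 413,276; side 446,207). I choose the grey aluminium one, whose black tab is at about top (400,217), on the robot side. The dispenser's cap is at about top (293,139) and its mouth faces the robot. Next is one close crop to check the choice, plus pose fits.

```bash
cat > h.py <<'E'
import numpy as np,cv2
from plant import bot
from scipy.spatial.transform import Rotation as R
from scipy.optimize import least_squares
M={c:bot.camera_model(c) for c in("top","side")}
def proj(c,P):
    m=M[c];Rw=R.from_euler("xyz",m["orientation"]).as_matrix()
    X=(np.atleast_2d(P)-m["position"])@Rw
    K=np.array([[m["fx"],0,m["cx"]],[0,m["fy"],m["cy"]],[0,0,1]])
    return cv2.projectPoints(X.astype(float),np.zeros(3),np.zeros(3),K,m["dist_coeffs"])[0][:,0]
def tri(pt,ps,x0=(450,0,50)):
    r=least_squares(lambda X:np.r_[proj("top",X)[0]-pt,proj("side",X)[0]-ps],x0);return r.x,np.abs(r.fun).max()
def fit(obs,x0):  # obs: (cam,pixel,local xyz); pose x,y,yaw on counter
    loc=np.array([o[2] for o in obs],float)
    def f(q):
        W=R.from_euler("z",q[2]).apply(loc)+[q[0],q[1],0]
        return np.concatenate([proj(o[0],w)[0]-o[1] for o,w in zip(obs,W)])
    r=least_squares(f,x0,loss="soft_l1");return r.x,f(r.x).reshape(-1,2)
T=lambda u,v:np.array([190+u/2.5,80+v/2.5]); S=lambda u,v:np.array([160+u/2.35,100+v/2.35])
E
python3 - <<'E'
from h import *
cap=tri(T(259,148),S(244,225));print("cap",cap)
print("handleL",tri(T(216,102),S(190,183)));print("handleR",tri(T(384,115),S(298,87)))
hl=(-18,133,262);hr=(-18,-65,262);cp=(-44,85,152)
q,r=fit([("top",T(216,102),hl),("top",T(384,115),hr),("top",T(259,148),cp),("side",S(190,183),hl),("side",S(298,87),hr),("side",S(244,225),cp)],[600,0,0]);print("disp",q,r.round(1).tolist())
c=[(75,90,28),(75,-90,28),(-75,-90,28),(-75,90,28)]
q2,r=fit([("top",T(*p),l) for p,l in zip([(455,240),(590,238),(593,348),(457,351)],c)]+[("side",S(*p),l) for p,l in zip([(415,190),(470,114),(556,150),(505,230)],c)],[450,-200,0]);print("tray",q2,r.round(1).tolist())
for x0 in(450,):
    print(tri(T(526,341),S(534,168)))
im=cv2.imread("pics/side0.png")[140:210,325:405];im2=cv2.imread("pics/top0.png")[165:235,365:435]
cv2.imwrite("pics/c2.png",np.hstack([cv2.resize(im,None,fx=5,fy=5,interpolation=2),cv2.resize(im2,None,fx=5,fy=5,interpolation=2)]))
for o,n in((q,"d"),(q2,"t")):
    np.save(n,o)
E
```

```text
cap (array([620.69000334,  33.81370799, 142.46141934]), np.float64(0.3909113220089182))
handleL (array([652.20804778,  83.84966374, 250.08742651]), np.float64(0.8798037017486564))
handleR (array([ 633.17297372, -120.51094008,  253.7625159 ]), np.float64(0.515727110458613))
disp [ 6.53397444e+02 -5.10363655e+01 -8.81850852e-02] [[-0.4, -0.4], [-2.1, -0.2], [-1.4, -0.0], [2.0, -2.2], [0.2, -0.3], [0.4, -0.7]]
tray [ 4.44266293e+02 -3.20614925e+02  1.37637298e-02] [[-0.8, 0.3], [-3.0, 0.4], [-2.1, -0.3], [-0.1, -0.5], [-0.3, -1.5], [0.4, -0.8], [1.8, -1.1], [0.9, -1.6]]
(array([ 374.76779806, -320.62003133,   63.55619344]), np.float64(0.30286577459230557))
```

View pics/c2.png

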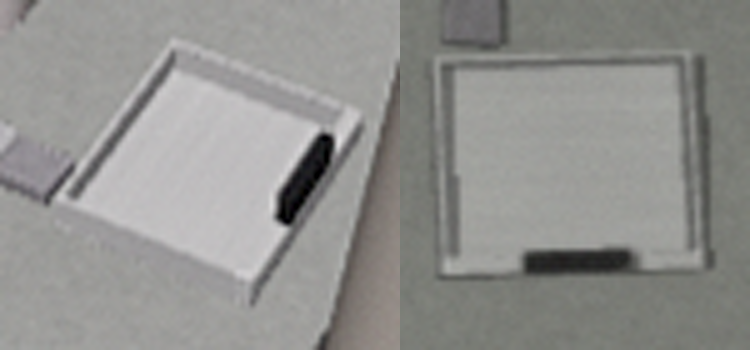

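The grey tray has a black tab on its near wall: top crop (178,260), i.e. pixel (400.6,217). It stands clear of the orange look-alike, so I refit with the finer corners.

```bash
python3 - <<'E'
from h import *
A=lambda u,v:np.array([365+u/5-.4,165+v/5-.4]);B=lambda u,v:np.array([325+u/5-.4,140+v/5-.4])
c=[(75,90,28),(75,-90,28),(-75,-90,28),(-75,90,28)]
q2,r=fit([("top",A(*p),l) for p,l in zip([(35,58),(293,53),(302,268),(40,273)],c)]+[("side",B(*p),l) for p,l in zip([(57,200),(172,40),(362,112),(252,278)],c)]+[("top",A(178,260),(-69,0,56))],[450,-200,0]);print("tray",q2,r.round(1).tolist())
print("tab",tri(A(178,260),B(304,160)))
np.save("t",q2); d=np.load("d.npy")
Rz=R.from_euler("z",d[2]);o=np.r_[d[:2],0]
print("cap",Rz.apply([-44,85,152])+o,"drop",Rz.apply([-140,0,0])+o,"tabgoal",Rz.apply([-209,0,56])+o)
print("tab now",R.from_euler("z",q2[2]).apply([-69,0,56])+np.r_[q2[:2],0])
# residual check with lip corners
for y in(50,-50):print(proj("top",Rz.apply([-85,y,48])+o),proj("top",Rz.apply([-85,y,75])+o))
E
```

```text
tray [ 4.46564943e+02 -3.20641134e+02  1.90412301e-02] [[-0.5, -0.5], [-0.4, -0.4], [0.2, -0.2], [0.2, 0.1], [-0.3, -0.4], [0.7, -0.1], [0.7, 0.4], [0.4, 0.8], [0.3, -0.5]]
tab (array([ 377.30927324, -319.34253478,   61.80027004]), np.float64(0.631323248147396))
cap [617.05443928  37.5084594  152.        ] drop [513.9414539  -38.70644889   0.        ] tabgoal [445.2095731  -32.62956143  56.        ]
tab now [ 377.57745154 -321.95489941   56.        ]
[[302.29835587 159.36538487]] [[302.20410577 157.65425654]]
[[331.62672257 161.85137167]] [[331.98765629 160.17821676]]
```

```bash
python3 - <<'E'
from h import *
im=cv2.imread("pics/side0.png")[125:230,210:310];im2=cv2.imread("pics/top0.png")[85:170,270:350]
a=cv2.resize(im,None,fx=4,fy=4,interpolation=2);b=cv2.resize(im2,(400,425),interpolation=2)
w=np.zeros((425,800,3),np.uint8);w[:420,:400]=a;w[:,400:]=b
cv2.imwrite("pics/d2.png",w)
E
```

```text
(no output)
```

View pics/d2.png

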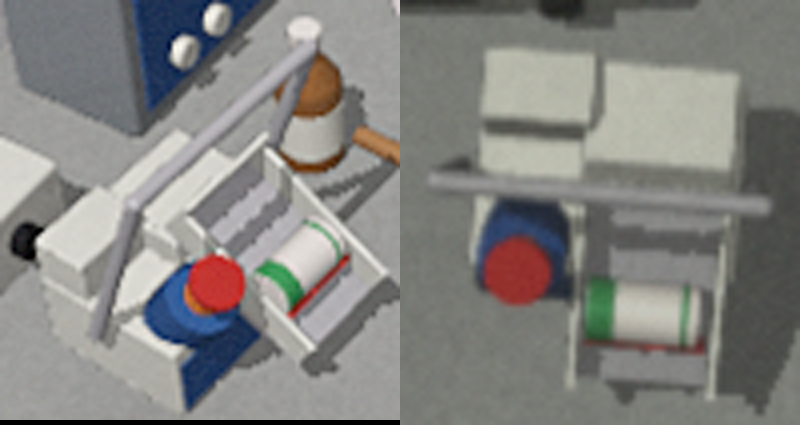

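Handle ends are at top crop (30,179) and (370,206), the cap at (119,271) and the lip middle at about (242,382). In the side crop the handle ends are at (130,206) and (316,42), the cap at (216,283). I refit with these.

```bash
python3 - <<'E'
from h import *
A=lambda u,v:np.array([270+u/5-.4,85+v/5-.4]);B=lambda u,v:np.array([210+u/4-.4,125+v/4-.4])
hl=(-18,133,262);hr=(-18,-65,262);cp=(-44,85,152)
print("cap",tri(A(119,271),B(216,283)),"hl",tri(A(30,179),B(130,206)),"hr",tri(A(370,206),B(316,42)))
q,r=fit([("top",A(30,179),hl),("top",A(370,206),hr),("top",A(119,271),cp),("side",B(130,206),hl),("side",B(316,42),hr),("side",B(216,283),cp),("top",A(242,382),(-85,0,48))],[600,0,0]);print("disp",q,r.round(1).tolist())
np.save("d",q);d=q
Rz=R.from_euler("z",d[2]);o=np.r_[d[:2],0]
print("cap",Rz.apply([-44,85,152])+o,"drop",Rz.apply([-140,0,0])+o,"tabgoal",Rz.apply([-209,0,56])+o)
E
```

```text
cap (array([621.24795172,  34.30148865, 144.52046572]), np.float64(0.31832922830366783)) hl (array([648.02903087,  84.59486773, 261.18567316]), np.float64(0.20167376998948328)) hr (array([ 628.67573913, -120.56826916,  264.42042916]), np.float64(0.17962731433942736))
disp [ 6.53376134e+02 -5.34386621e+01 -9.51093569e-02] [[1.2, -0.3], [-1.4, 0.2], [-0.5, 0.2], [1.0, -1.0], [-1.1, 1.3], [0.9, -0.8], [-0.5, -0.4]]
cap [617.64710422  35.35568697 152.        ] drop [514.00886221 -40.14341762   0.        ] tabgoal [445.32070678 -33.59076142  56.        ]
```

```bash
python3 -m jog '[[29,-12.4,8.6,0,0,0],[29,-12.4,8.6,0,0,0],[29,-12.4,8.6,0,0,0],[29,-12.4,8.6,0,0,0],[29,-12.4,8.6,0,0,0],[29,-12.4,8.6,0,0,0],[29,-12.4,8.6,0,0,0],[29,-12.4,8.6,0,0,0],[29,-12.4,8.6,0,0,0],[29,-12.4,8.6,0,0,0],[0,0,0,0,0,0]]' 100
python3 -m jog '[[0,0,0,0,0,-0.135],[0,0,0,0,0,-0.135],[0,0,0,0,0,-0.135],[0,0,0,0,0,-0.135],[0,0,0,0,0,-0.135],[0,0,0,0,0,-0.135],[0,0,0,0,0,-0.135],[0,0,0,0,0,-0.135],[0,0,0,0,0,-0.135],[0,0,0,0,0,-0.135],[0,0,0,0,0,0],[0,0,0,0,0,0]]'
```

```text
time: 2.5
tool_pos: [378.1, -319.0, 139.7]
tcp_rot: [-3.14, 0.0, 0.241]
contact_force: [-0.8, -0.0, -0.1]
grip_width: 91.8
finger_force: 0.0
time: 3.7
tool_pos: [376.0, -321.9, 140.9]
tcp_rot: [3.141, 0.0, 1.584]
contact_force: [0.3, -0.7, 0.3]
grip_width: 91.8
finger_force: 0.0
```

```bash
python3 -m jog '[[0,1,20,0,0,0],[0,0,20,0,0,0],[0,0,20,0,0,0],[0,0,20,0,0,0],[0,0,16,0,0,0],[0,0,14,0,0,0],[0,0,0,0,0,0],[0,0,0,0,0,0]]'
python3 - <<'E'
from h import *
a=[]
for c,(r0,c0) in(("side",(100,320)),("top",(150,340))):
    im=bot.capture(c)[r0:r0+120,c0:c0+120,::-1];a.append(cv2.resize(im,(400,400),interpolation=2))
cv2.imwrite("pics/g1.png",np.hstack(a))
E
```

```text
time: 4.5
tool_pos: [377.3, -321.6, 30.9]
tcp_rot: [-3.141, -0.0, 1.586]
contact_force: [0.6, -0.2, 0.1]
grip_width: 91.9
finger_force: 0.0
```

View pics/g1.png

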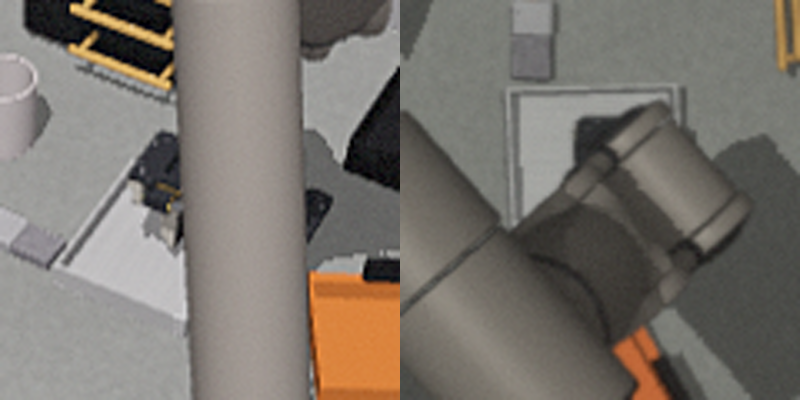

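The gripper stands over the tray with one finger inside the near wall (side crop about (172,225)). The arm hides the tab, but there is no contact, so I close.

```bash
python3 -m jog '[[0,0,0,0,0,0],[0,0,0,0,0,0],[0,0,0,0,0,0],[0,0,0,0,0,0],[0,0,0,0,0,0],[0,0,0,0,0,0],[0,0,0,0,0,0],[0,0,0,0,0,0],[0,0,0,0,0,0],[0,0,0,0,0,0]]' 0
```

```text
time: 5.6
tool_pos: [377.3, -321.4, 30.7]
tcp_rot: [3.142, 0.0, 1.588]
contact_force: [0.3, 0.3, 0.1]
grip_width: 16.3
finger_force: 0.0
```

```bash
python3 -m jog '[[0,0,0,0,0,0],[0,0,0,0,0,0],[0,0,0,0,0,0],[0,0,0,0,0,0]]' 0; python3 -m jog '[[0,0,-4,0,0,0],[0,0,-8,0,0,0],[0,0,-8,0,0,0],[0,0,-10,0,0,0],[0,0,-10,0,0,0],[0,0,-10,0,0,0],[0,0,0,0,0,0],[0,0,0,0,0,0]]'
```

```text
time: 6.0
tool_pos: [377.4, -321.4, 30.7]
tcp_rot: [3.142, 0.0, 1.588]
contact_force: [0.1, 0.2, -0.5]
grip_width: 11.7
finger_force: 30.0
time: 6.8
tool_pos: [377.4, -321.5, 81.0]
tcp_rot: [3.141, 0.001, 1.588]
contact_force: [-0.5, -0.4, -3.3]
grip_width: 11.4
finger_force: 30.0
```

```bash
python3 -m jog '[[12,0,0,0,0,0],[25,0,0,0,0,0],[29,0,0,0,0,0],[29,0,0,0,0,0],[29,0,0,0,0,0],[29,0,0,0,0,0],[29,0,0,0,0,0],[29,0,0,0,0,0],[29,0,0,0,0,0],[29,0,0,0,0,0],[18,-1.5,0,0,0,0],[8,0,0,0,0,0]]'
python3 -m jog '[[0,0,0,0,0,0.03],[0,0,0,0,0,0.03],[0,0,0,0,0,0.03],[0,0,0,0,0,0.022],[0,0,0,0,0,0],[0,0,0,0,0,0]]'
python3 - <<'E'
from h import *
a=[]
for c,(r0,c0) in(("side",(130,230)),("top",(110,240))):
    im=bot.capture(c);cv2.imwrite(f"pics/{c}2.png",im[:,:,::-1]);im=im[r0:r0+133,c0:c0+133,::-1];a.append(cv2.resize(im,(400,400),interpolation=2))
cv2.imwrite("pics/g2.png",np.hstack(a))
E
```

```text
time: 8.0
tool_pos: [369.4, -24.4, 80.3]
tcp_rot: [-3.14, -0.001, 1.59]
contact_force: [-0.7, -0.9, -2.3]
grip_width: 11.9
finger_force: 30.0
time: 8.6
tool_pos: [370.7, -26.6, 80.6]
tcp_rot: [-3.141, 0.0, 1.476]
contact_force: [0.1, -1.0, -3.3]
grip_width: 12.3
finger_force: 30.0
```

View pics/g2.png

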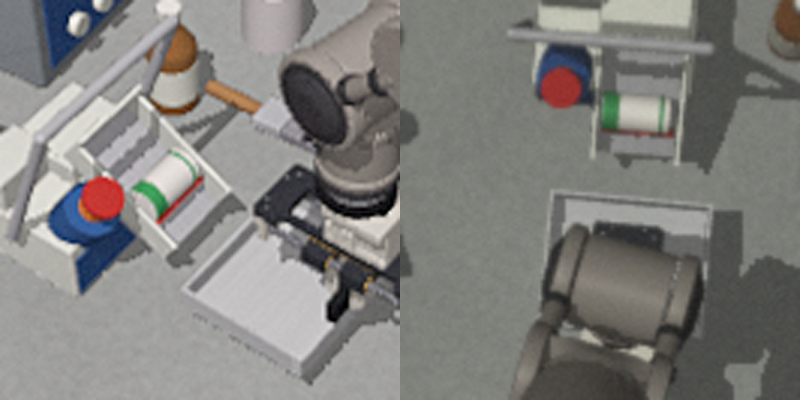

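The tray hangs level in front of the dispenser, its rear rim at top crop (551,193)–(713,207) and in line with the lip at (592,155)–(680,163). I lower it and slide it in.

```bash
python3 -m jog '[[0,0,8,0,0,0],[0,0,12,0,0,0],[0,0,12,0,0,0],[0,0,8,0,0,0],[0,0,4,0,0,0],[0,0,2,0,0,0],[0,0,0,0,0,0]]'
python3 -m jog '[[0,5,0,0,0,0],[0,10,0,0,0,0],[0,10,0,0,0,0],[0,10,0,0,0,0],[0,10,0,0,0,0],[0,10,0,0,0,0],[0,10,0,0,0,0],[0,6,0,0,0,0],[0,3,0,0,0,0],[0,0,0,0,0,0],[0,0,0,0,0,0]]'
```

```text
time: 9.4
tool_pos: [370.9, -26.5, 34.6]
tcp_rot: [-3.141, 0.0, 1.476]
contact_force: [0.5, 0.8, -1.8]
grip_width: 12.2
finger_force: 30.0
time: 10.5
tool_pos: [444.0, -33.4, 34.6]
tcp_rot: [-3.141, -0.0, 1.476]
contact_force: [-0.1, 0.3, -3.0]
grip_width: 11.7
finger_force: 30.0
```

```bash
python3 -m jog '[[0,0,2,0,0,0],[0,0,1.5,0,0,0],[0,0,0,0,0,0],[0,0,0,0,0,0]]'
python3 -m jog '[[0,0,0,0,0,0],[0,0,0,0,0,0],[0,0,0,0,0,0],[0,0,0,0,0,0],[0,0,0,0,0,0],[0,0,0,0,0,0]]' 60
python3 -m jog '[[0,0,-10,0,0,0],[0,0,-20,0,0,0],[0,0,-30,0,0,0],[0,0,-30,0,0,0],[0,-10,-30,0,0,0],[0,-10,-30,0,0,0],[0,-10,-30,0,0,0],[0,-10,-20,0,0,0],[0,-10,-10,0,0,0],[0,0,0,0,0,0]]'
```

```text
time: 10.9
tool_pos: [444.4, -33.5, 31.1]
tcp_rot: [-3.141, 0.0, 1.476]
contact_force: [-0.5, 0.3, -3.4]
grip_width: 11.9
finger_force: 30.0
time: 11.5
tool_pos: [444.5, -33.5, 31.2]
tcp_rot: [3.141, 0.0, 1.476]
contact_force: [0.5, -0.9, 0.5]
grip_width: 53.0
finger_force: 0.0
time: 12.5
tool_pos: [394.2, -28.7, 242.5]
tcp_rot: [3.139, 0.001, 1.476]
contact_force: [0.3, -0.5, -0.7]
grip_width: 54.7
finger_force: 0.0
```

```bash
python3 -m jog '[[0,0,0,0,0,0.143],[0,0,0,0,0,0.143],[0,0,0,0,0,0.143],[0,0,0,0,0,0.143],[0,0,0,0,0,0.143],[0,0,0,0,0,0.143],[0,0,0,0,0,0.143],[0,0,0,0,0,0.143],[0,0,0,0,0,0.143],[0,0,0,0,0,0.143],[0,0,0,0,0,0.141],[0,0,0,0,0,0]]' 0
python3 - <<'E'
from h import *
a=[]
for c,(r0,c0) in(("side",(130,230)),("top",(110,240))):
    im=bot.capture(c);im=im[r0:r0+133,c0:c0+133,::-1];a.append(cv2.resize(im,(400,400),interpolation=2))
cv2.imwrite("pics/g3.png",np.hstack(a))
d=np.load("d.npy");Rz=R.from_euler("z",d[2]);o=np.r_[d[:2],0]
ax=np.array([-np.sin(np.radians(32)),0,np.cos(np.radians(32))])
for h in(0,60):print(h,Rz.apply(np.array([-44,85,152])+h*ax)+o)
# expected tray px if at the commanded place
g=bot.get_obs();print(g["joint_positions"].round(2),g["tool_pos"].round(1),g["tcp_rot"].round(3))
E
```

```text
time: 13.7
tool_pos: [394.4, -28.7, 240.0]
tcp_rot: [-3.141, 0.002, -0.097]
contact_force: [-0.3, 0.3, 0.6]
grip_width: 0.3
finger_force: 0.0
0 [617.64710422  35.35568697 152.        ]
60 [585.99564614  38.37514675 202.88288577]
[-0.27  0.09  1.82 -0.    1.24  1.4 ] [394.5 -28.7 240.4] [-3.141e+00  2.000e-03 -9.100e-02]
```

View pics/g3.png

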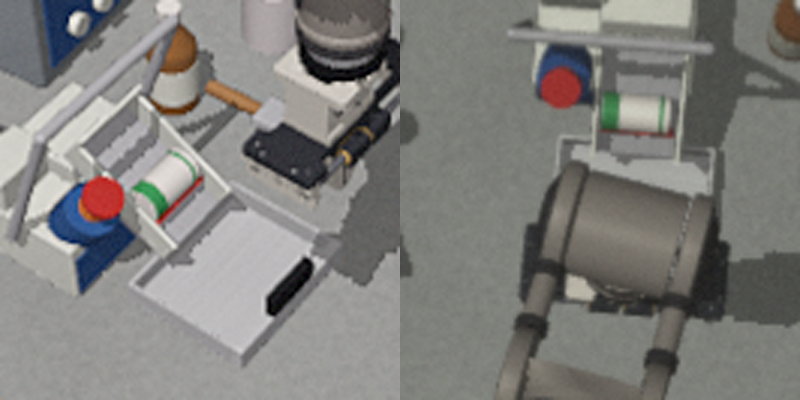

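The tray sits square under the lip with its tab away from the dispenser (side crop (290,287)), and the canister is still in the chute. Now I tilt and line up with the plunger.

```bash
python3 -m jog '[[0,0,0,0,0.1,0],[0,0,0,0,0.14,0],[0,0,0,0,0.14,0],[0,0,0,0,0.14,0],[0,0,0,0,0.0385,0],[0,0,0,0,0,0]]'
python3 -m jog '[[10,-6,0,0,0,0],[20,-12,0,0,0,0],[20,-12,0,0,0,0],[20,-12,0,0,0,0],[20,-13,0,0,0,0],[20,-13,0,0,0,0],[18,-12,0,0,0,0],[8.4,-5,0,0,0,0],[0,0,0,0,0,0],[0,0,0,0,0,0]]'
cat > rel.py <<'E'
from h import *
d=np.load("d.npy");Rz=R.from_euler("z",d[2]);o=np.r_[d[:2],0]
ax=np.array([-np.sin(np.radians(32)),0,np.cos(np.radians(32))])
g=bot.get_obs();cap=Rz.apply([-44,85,152])+o
T0=R.from_euler("xyz",g["tcp_rot"]);print("tool-frame to cap",T0.inv().apply(cap-g["tool_pos"]).round(1),"turn",(T0.inv()*Rz*R.from_euler("xyz",[np.pi,-np.radians(32),0])).as_rotvec().round(3),g["joint_positions"].round(2))
E
python3 rel.py
```

```text
time: 14.4
tool_pos: [393.2, -28.4, 240.4]
tcp_rot: [3.14, -0.558, -0.093]
contact_force: [0.1, -0.3, 0.2]
grip_width: 0.6
finger_force: 0.0
time: 15.4
tool_pos: [517.4, 44.7, 312.6]
tcp_rot: [3.141, -0.557, -0.094]
contact_force: [-0.0, 0.1, 0.2]
grip_width: 0.4
finger_force: 0.0
tool-frame to cap [  0.6  -0.3 189.5] turn [0.    0.002 0.001] [-0.04 -0.01  1.85 -0.04  0.74  1.64]
```

```bash
python3 -m jog '[[0,0,10,0,0,0],[0,0,20,0,0,0],[0,0,25,0,0,0],[0,0,25,0,0,0],[0,0,25,0,0,0],[0,0,20,0,0,0],[0,0,15,0,0,0],[0,0,10,0,0,0],[0,0,10,0,0,0],[0,0,0,0,0,0]]'
python3 - <<'E'
from h import *
a=[]
for c,(r0,c0) in(("side",(140,220)),("top",(80,250))):
    im=bot.capture(c);im=im[r0:r0+100,c0:c0+100,::-1];a.append(cv2.resize(im,(400,400),interpolation=2))
    print(c,proj(c,bot.get_obs()["tool_pos"])[0])
cv2.imwrite("pics/g4.png",np.hstack(a))
E
python3 rel.py
```

```text
time: 16.4
tool_pos: [602.1, 36.5, 176.5]
tcp_rot: [3.141, -0.557, -0.096]
contact_force: [-0.6, 0.0, -0.2]
grip_width: 0.0
finger_force: 0.0
side [267.86422759 191.22380623]
top [292.1679045  141.65188129]
tool-frame to cap [-0.6 -0.1 30.2] turn [ 0. -0. -0.] [-0.05  0.3   1.89 -0.06  0.39  1.66]
```

View pics/g4.png

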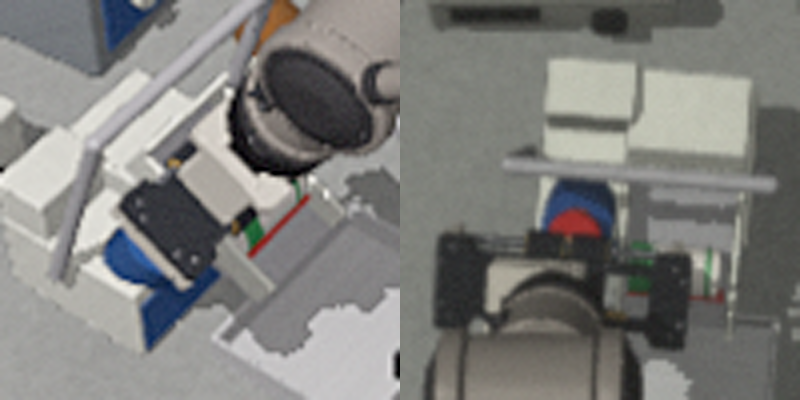

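The closed fingertip is over the cap: red shows at top crop (573,225), in line with the plunger. The body is clear of the handle and the canister. Wrist joint 5 is near its lower limit, so I make the tool 0.1 rad steeper and press along the plunger's axis.

```bash
python3 -m jog '[[0,0,0,0,-0.05,0],[0,0,0,0,-0.05,0],[0.8,0,8,0,0,0],[0.8,0,8,0,0,0],[0.6,0,6,0,0,0],[0,0,0,0,0,0],[0,0,0,0,0,0]]'; python3 rel.py
```

```text
time: 17.2
tool_pos: [613.6, 35.8, 158.5]
tcp_rot: [3.141, -0.458, -0.095]
contact_force: [0.8, -0.2, -0.5]
grip_width: 0.2
finger_force: 0.0
tool-frame to cap [0.8 0.  7.6] turn [0.    0.101 0.   ] [-0.06  0.37  1.8  -0.03  0.52  1.63]
```

```bash
python3 -m jog '[[0.3,0,3,0,0,0],[0.3,0,3,0,0,0],[0.2,0,2,0,0,0],[0,0,0,0,0,0]]'; python3 -m jog '[[0.3,0,3,0,0,0],[0.3,0,3,0,0,0],[0,0,0,0,0,0]]'; python3 rel.py
```

```text
time: 17.6
tool_pos: [618.4, 35.3, 152.2]
tcp_rot: [3.142, -0.459, -0.095]
contact_force: [-1.8, -0.1, 2.0]
grip_width: 0.3
finger_force: 1.0
time: 17.9
tool_pos: [621.7, 35.0, 146.9]
tcp_rot: [3.142, -0.459, -0.095]
contact_force: [-1.1, -0.1, 2.1]
grip_width: 0.3
finger_force: 1.2
tool-frame to cap [-1.4  0.  -6.3] turn [ 0.   0.1 -0. ] [-0.06  0.4   1.79 -0.03  0.49  1.63]
```

Contact came at about the expected height (2.7 N). I keep going through the first stop.

```bash
python3 -m jog '[[0.2,0,2,0,0,0],[0.2,0,2,0,0,0],[0,0,0,0,0,0]]'; python3 -m jog '[[0.2,0,2,0,0,0],[0.2,0,2,0,0,0],[0,0,0,0,0,0]]';  python3 -m jog '[[0.15,0,1.5,0,0,0],[0.15,0,1.5,0,0,0],[0,0,0,0,0,0]]'; python3 rel.py
```

```text
time: 18.2
tool_pos: [623.7, 34.8, 143.8]
tcp_rot: [3.142, -0.459, -0.095]
contact_force: [-2.7, 0.5, 4.6]
grip_width: 0.3
finger_force: 2.9
time: 18.5
tool_pos: [625.8, 34.6, 140.6]
tcp_rot: [3.142, -0.459, -0.095]
contact_force: [-4.9, 0.5, 6.7]
grip_width: 0.7
finger_force: 3.7
time: 18.8
tool_pos: [627.3, 34.6, 138.2]
tcp_rot: [-3.142, -0.459, -0.095]
contact_force: [-4.2, 0.7, 8.9]
grip_width: -0.0
finger_force: 4.7
tool-frame to cap [ -2.5   0.1 -16.6] turn [-0.     0.099  0.   ] [-0.06  0.42  1.79 -0.04  0.48  1.63]
```

```bash
python3 -m jog '[[0.15,0,1.5,0,0,0],[0.15,0,1.5,0,0,0],[0,0,0,0,0,0]]'; python3 -m jog '[[0.1,0,1,0,0,0],[0,0,0,0,0,0],[0,0,0,0,0,0],[0,0,0,0,0,0],[0,0,0,0,0,0],[0,0,0,0,0,0],[0,0,0,0,0,0],[0,0,0,0,0,0]]'; python3 rel.py
```

```text
time: 19.1
tool_pos: [628.2, 34.6, 137.5]
tcp_rot: [3.141, -0.46, -0.095]
contact_force: [-18.7, 0.0, 23.9]
grip_width: 0.5
finger_force: 14.8
time: 19.9
tool_pos: [628.4, 34.5, 137.4]
tcp_rot: [3.141, -0.46, -0.095]
contact_force: [-24.3, 1.5, 30.7]
grip_width: 0.6
finger_force: 19.0
tool-frame to cap [ -3.2   0.2 -17.9] turn [0.    0.098 0.001] [-0.06  0.42  1.79 -0.04  0.48  1.63]
```

The rigid second stop was reached and held for over 0.8 s. I look before releasing.

```bash
python3 - <<'E'
from h import *
a=[]
for c,(r0,c0) in(("side",(140,220)),("top",(100,250))):
    im=bot.capture(c);im=im[r0:r0+100,c0:c0+120,::-1];a.append(cv2.resize(im,(400,333),interpolation=2))
cv2.imwrite("pics/g5.png",np.hstack(a))
E
```

```text
(no output)
```

View pics/g5.png

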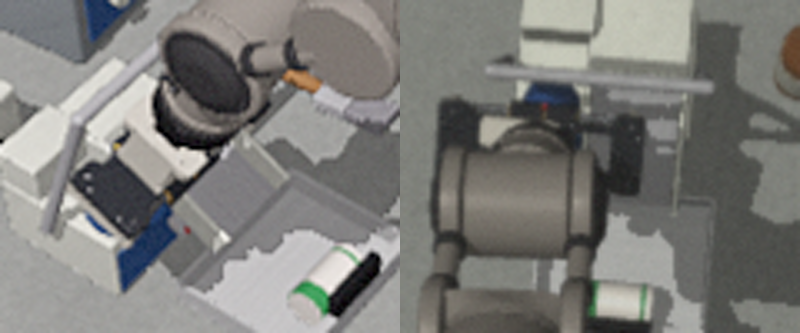

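The canister lies in the tray against the tab wall (side crop (325,280)). I back off along the plunger's axis, then retreat.

```bash
python3 -m jog '[[-0.5,0,-5,0,0,0],[-1,0,-10,0,0,0],[-1,0,-10,0,0,0],[-2,0,-20,0,0,0],[-2,0,-20,0,0,0],[-2,0,-20,0,0,0],[-2,0,-20,0,0,0],[-2,0,-20,0,0,0],[-1,0,-10,0,0,0],[0,0,0,0,0,0],[0,0,0,0,0,0]]'
python3 -m jog '[[0,0,-15,0,0,0],[0,0,-25,0,0,0],[0,0,-30,0,0,0],[0,0,-30,0,0,0],[0,0,-25,0,0,0],[0,0,-10,0,0,0],[0,0,0,0,0,0],[0,0,0,0,0,0],[0,0,0,0,0,0],[0,0,0,0,0,0]]'
python3 - <<'E'
from h import *
a=[]
for c,(r0,c0) in(("side",(130,230)),("top",(110,240))):
    im=bot.capture(c);im=im[r0:r0+133,c0:c0+133,::-1];a.append(cv2.resize(im,(400,400),interpolation=2))
cv2.imwrite("pics/g6.png",np.hstack(a))
E
```

```text
time: 21.1
tool_pos: [557.7, 41.0, 248.8]
tcp_rot: [3.141, -0.458, -0.095]
contact_force: [0.6, -0.3, -0.4]
grip_width: 0.2
finger_force: 0.0
time: 22.1
tool_pos: [498.4, 46.7, 369.0]
tcp_rot: [3.141, -0.456, -0.095]
contact_force: [0.6, -0.1, 0.9]
grip_width: 0.5
finger_force: 0.0
```

View pics/g6.png

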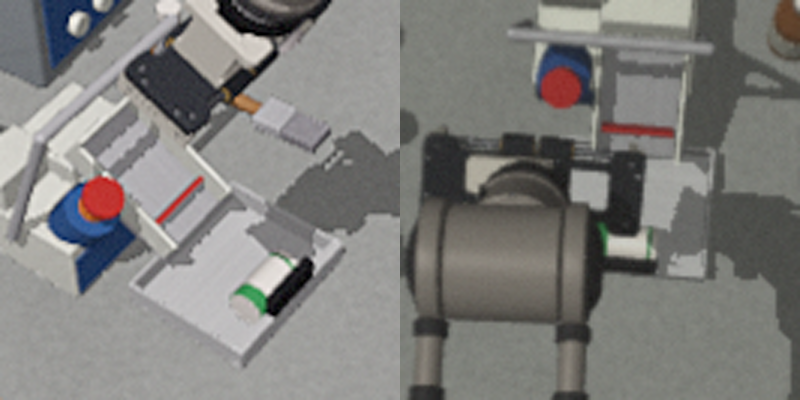

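The canister rests in the tray at side crop (270,285), the cap is back at its original place (102,198), the tray is square, and the arm is clear.

```bash
python3 -c "
from plant import bot
print(bot.close_job())"
```

```text
the job is handed in; nothing more can be done
None
```

The job is handed in at about 22 s: the tray is square under the chute, the plunger was pressed to its second stop and is back up, and the canister lies in the tray; I haven't seen a verdict from the judge.

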